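# Point out the specimen cup left open and its lid

## Robot

A 6-joint arm with a two-finger parallel gripper is mounted at the origin on a cart in front of the work surface, level with it; the furniture and walls round the work are solid. World frame = base frame: x ahead of the robot, y to its left, z up, the work surface at z = 0. Lengths are in m, angles in rad, forces in N, time in s.
With the tool pointing down it reaches from about 0.3 to 0.775 m from the base axis. Payload 14.6 kg.
Tool frame: the origin (TCP) lies between the finger pads, 19 mm behind the fingertips; this is the grasp point; z points along the fingers, y is the line along which they close (so a half turn about z gives the same grasp; the last joint's range is limited). The gripper opens to 94 mm and grips with 3 to 60 N. Pads are 16 mm wide; open, the fingers measure 119 mm over their backs; the gripper's body (75 mm by 177 mm) begins 78 mm behind the grasp point.
Start: joints at [1.173, 0.3, 1.521, -0, 1.321, -0.067], TCP at [0.179, 0.52, 0.224] pointing down, gripper open.
Joint ranges: [-3.03, 3.03], [-0.79, 2.21], [0.23, 2.52], [-1.04, 4.18], [0, 3.07], [-2.55, 2.55]. Speed limits (rad/s): [2.22, 2.22, 2.57, 3.14, 3.14, 3.14].

## Interface

Orientations are given as a rotation vector (axis times angle).
In Python, from bench import env gives the robot as it stands. The module is installed in compiled form; this text tells all that it offers.
- The arm moves only by the tool jog_arm, never from a script. Its argument "motion" is a list of rows, each a list of 7 numbers: the shift along the world's x, y, z in mm, then the turn, a rotation vector about the world's x, y, z in degrees, then the closure, from -1 (fully open) to 1 (shut). A call has 1 to 5 rows; each row shifts and turns the commanded pose from where the row before left it; what a row does not reach is not made up. A row lasts 1/8 s, in which the tool goes at most 62.5 mm and 10.7 degrees, less where a joint would pass 70% of its speed; a pose out of reach is approached as far as the arm can. A call is refused whole if a number of a shift passes 62.5 or a number of a turn 10.7, either way. A call with a gripper value outside its range is refused whole. The fingers move at their own pace and stop on an object; "squeeze" is the grip in N (left out, the last holds). Time passes only in rows, so rows that do not move let the fingers close. It gives the time, the measured TCP pose, the force, the opening and the grip force at its end, in the units of the state.
- env.sense(): the state, without advancing time (a new reading comes with each control period).
- env.capture(name): name is "side" or "top"; returns the picture (480x640x3 uint8, red, green, blue); there is no depth.
- env.camera_info(name): a dict with "vfov" (degrees; the focal length in pixels is half the picture's height over the tangent of half this angle, whatever the lens; pixels are square), "cx", "cy" (the principal point, pixels), "distortion" ([k1, k2, p1, p2, k3] as OpenCV has them; the pictures are not rectified), "pose" (4x4, takes a point from camera to world coordinates). Camera axes: x right, y up, looking along -z (the intrinsics and any distortion apply to the point x, -y, -z); pixel columns grow to the right and rows downward; lengths in m; the calibration is good to about 2 mm. A picture is of the moment at which its call begins. camera_info takes no time and is no camera call.
- env.hand_in(): hands the job in; it is judged then, once.
Trained networks look in the newest picture that a camera, given by its name, has taken for a name from the list of things; names that differ only in an ending like _2 or _b are one class to them, and where a whole thing is asked for, a point or a joint stands for the part that bears it (a point fixed in the world has none). Each returns a list of dicts, best first, with "confidence" (0 to 1); they miss things now and then, are a little off and sometimes report something else, mostly with a low value. They report only what shows in the picture. A call takes as long as a camera call.
- env.boxes_of(name, camera): "centre" ([x, y, z] in m, in world coordinates, good to about 4 mm: the middle of the surface that is visible of it).
- env.trace(name, camera): "mask" (480x640 bool, what is visible of it).
- env.place_of(name, camera): "centre" ([x, y, z] in m, in world coordinates, good to about 4 mm: a listed point, or the origin of a listed thing).
The state is a dict: "t": time; "joint_pos": joint angles; "dq": joint speeds; "joint_efforts": joint torques, N m; "tcp_pos": TCP position; "tool_rot": TCP orientation; "force": force on the tool from outside, world axes, zero at the start; "ft_torque": the same for the moment, N m; "finger_gap": opening from 0.0 (shut) to 1.0 (fully open); "finger_force": force on a finger pad.
Only numpy, scipy, OpenCV 4.12 (cv2) and the standard library are available. Lean on these libraries where they do the work, as an engineer would, in place of code of your own. Each camera call takes 0.05 s, during which the arm holds its last target. There are 200 camera calls.

## Task

One of the three specimen cups standing in front of the robot has been left without its lid (the stock of cups at the far left end of the bench is not meant). Show the technician what needs closing: with the fingers pointing down, point at the mouth of the open cup from a few centimetres above it and stay there for two seconds, then point at the loose lid lying in front of the robot in the same way for two seconds, and finish still pointing at the lid. Touch and move nothing, do not point at the closed cups or the tape roll, and carry the hand high when it passes over other things.

Things in the scene. Friction and masses are not known exactly. Their poses are not given: they have to be found in the camera images.
- open_cup: specimen cup without a lid, an open greyish-white beaker shape: 47 mm across at the foot, 58 mm at the open rim, 64 mm high, wall 2 mm, empty. It stands loose and upright on the worktop. Origin: centre of its underside, z up
- cup_mouth (a point): centre of the open cup's mouth, level with the rim, 64 mm above its underside
- loose_lid: the missing lid: flat red screw cap, 67 mm across and 13 mm thick, without a hole, lying alone flat on the worktop. Origin: centre of its underside, z up
- lid_top (a point): centre of the loose lid's upper face, 13 mm above its underside
- closed_cup_a: closed specimen cup, 67 mm across the lid and 68 mm high, white body under a wide flat red screw lid. Origin: centre of its underside, z up
- closed_cup_b: closed specimen cup, 67 mm across the lid and 68 mm high, white body under a wide flat red screw lid. Origin: centre of its underside, z up
- closed_top_a (a point): centre of the top of closed cup a, 68 mm above its underside
- closed_top_b (a point): centre of the top of closed cup b, 68 mm above its underside
- tape: roll of label tape lying flat: pale yellow ring, 68 mm across, 19 mm high. Origin: centre of its underside, z up. Cups, lid and roll stand at least 20 mm apart, in any of one another's places, between the bench's right end and the notepad; the small things among them are under 15 mm high, and nothing within 0.12 m of their centres is higher than 110 mm
- tape_top (a point): centre of the tape roll, level with its upper face, 19 mm above the worktop

How it is judged:
By the outcome, as a careful person would: the job done as asked, in the order asked, and still so for the second after the job is handed in, with the robot touching nothing.
It also fails if it takes over 40 s, if anything falls off the work surface, if the arm or the gripper's body presses on something with over 40 N, if the wrist force passes 120 N, or if a joint passes its speed limit or range.

## Working session

There is one attempt and no reset: what is moved stays moved. The work goes in short steps, Python scripts to look and compute and a tool call to move; the robot and the scene stay as the last step left them, time stands still between calls to the robot, and variables do not carry over. Pictures are saved under pics/ and viewed, at most 10 in all, crops included, and the job is handed in when it is done.

Besides the shell and the picture viewer there is one more tool, called after "Call:" by a JSON object that holds its "api" and its "payload", one argument or row to a line. jog_arm: Moves the arm, as the interface text tells. Its arguments: {"type":"object","properties":{"motion":{"type":"array","items":{"type":"array","items":{"type":"number"}}},"squeeze":{"type":"number"}},"required":["motion"]}

```bash
mkdir -p pics; python3 - <<'E'
from bench import env
import cv2,numpy as np
for c in("top","side"):
    im=env.capture(c); cv2.imwrite(f"pics/{c}1.png",im[:,:,::-1])
    i=env.camera_info(c); print(c,i["vfov"],np.round(i["pose"],3).tolist(),i["distortion"])
    for n in("cup_mouth","open_cup","lid_top","loose_lid","closed_top_a","tape_top"):
        print(n,[(np.round(d["centre"],3).tolist(),round(d["confidence"],2)) for d in env.place_of(n,c)])
s=env.sense();print(s["t"],s["tcp_pos"],s["tool_rot"],s["finger_gap"])
E
```

```text
top 49.54404413918885 [[-0.015, 1.0, -0.023, 0.499], [-1.0, -0.016, -0.011, 0.185], [-0.011, 0.023, 1.0, 0.939], [0.0, 0.0, 0.0, 1.0]] [-0.06792095  0.          0.          0.          0.        ]
cup_mouth [([0.47, 0.179, 0.063], 0.86), ([0.464, 0.02, -0.002], 0.58)]
open_cup [([0.468, 0.18, 0.001], 0.71)]
lid_top [([0.571, 0.362, 0.017], 0.82)]
loose_lid [([0.576, 0.356, 0.005], 0.9)]
closed_top_a [([0.442, 0.357, 0.067], 0.89), ([0.465, 0.018, 0.067], 0.69)]
tape_top [([0.633, 0.021, 0.018], 0.65)]
side 51.25943270985008 [[0.95, 0.167, -0.264, 0.313], [-0.312, 0.475, -0.823, -0.512], [-0.012, 0.864, 0.503, 0.494], [0.0, 0.0, 0.0, 1.0]] [-0.06535507  0.          0.          0.          0.        ]
cup_mouth [([0.462, 0.176, 0.06], 0.8), ([0.467, 0.176, 0.001], 0.25)]
open_cup [([0.467, 0.174, 0.001], 0.72)]
lid_top [([0.57, 0.362, 0.013], 0.86)]
loose_lid [([0.574, 0.365, -0.001], 0.77)]
closed_top_a [([0.44, 0.356, 0.068], 0.61), ([0.463, 0.022, 0.062], 0.59)]
tape_top [([0.627, 0.022, 0.02], 0.93)]
0.7 [0.1786466  0.52018    0.22426104] [5.17247873e-01 3.09867590e+00 4.36657096e-05] 1.004636678296209
```

View pics/top1.png

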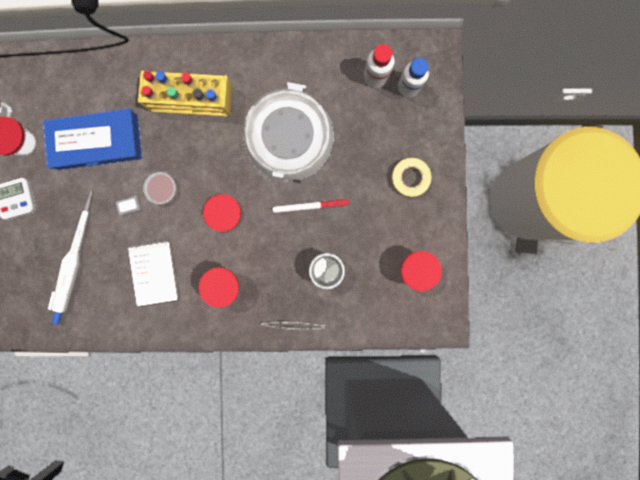

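View pics/side1.png

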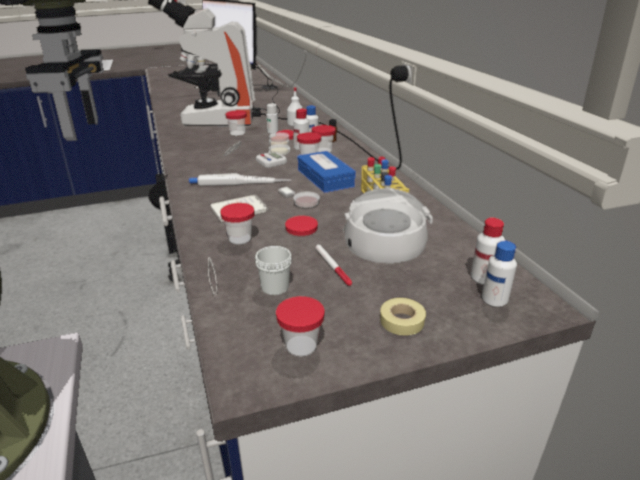

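The top picture shows the open cup at (326,271), the loose lid at (221,213), closed cups at (218,288) and (421,271), and the tape at (412,177). The side picture agrees: open beaker at (274,270), lid at (301,226). Next I refine the two targets by triangulating the masks.

```bash
python3 - <<'E'
from bench import env
import cv2,numpy as np
def ray(c,uv):
    i=env.camera_info(c);f=240/np.tan(np.radians(i["vfov"]/2));K=np.array([[f,0,i["cx"]],[0,f,i["cy"]],[0,0,1]])
    p=cv2.undistortPoints(np.array([[uv]],float),K,np.array(i["distortion"]))[0,0]
    P=np.array(i["pose"]);return P[:3,3],P[:3,:3]@[p[0],-p[1],-1]
def atz(c,uv,z):
    o,d=ray(c,uv);return o+d*(z-o[2])/d[2]
for n in("open_cup","loose_lid"):
    A=np.zeros((3,3));b=np.zeros(3)
    for c in("top","side"):
        for r in env.trace(n,c)[:2]:
            m=r["mask"];ys,xs=np.where(m);(u,v),rad=cv2.minEnclosingCircle(np.c_[xs,ys].astype(np.float32))
            print(n,c,round(r["confidence"],2),(xs.mean(),ys.mean()),(u,v,rad),atz(c,(u,v),.064 if n[0]=="o" else .011).round(4))
        r=env.trace(n,c)[0]["mask"];ys,xs=np.where(r)
        o,d=ray(c,(xs.mean(),ys.mean()));d/=np.linalg.norm(d);M=np.eye(3)-np.outer(d,d);A+=M;b+=M@o
    print("tri centroid",np.linalg.solve(A,b).round(4))
print("rim by eye side",atz("side",(273.5,255),.064))
s=env.sense();print(s["t"])
E
```

```text
open_cup top 0.87 (np.float64(326.5577119509704), np.float64(270.51276813074566)) (326.441162109375, 270.5, 17.789003372192383) [0.4673 0.1751 0.064 ]
open_cup side 0.7 (np.float64(273.7405247813411), np.float64(268.1880466472303)) (274.0, 269.2613525390625, 24.07339096069336) [0.4583 0.1335 0.064 ]
tri centroid [0.4667 0.1745 0.0389]
loose_lid top 0.97 (np.float64(221.93744250229992), np.float64(212.41582336706531)) (221.5, 212.5, 19.039531707763672) [0.572 0.361 0.011]
loose_lid side 0.57 (np.float64(301.4103019538188), np.float64(224.93072824156306)) (301.5, 224.0, 16.620868682861328) [0.5723 0.359  0.011 ]
tri centroid [0.5725 0.3608 0.0079]
rim by eye side [0.46828173 0.17533795 0.064     ]
1.1
```

Call:
{"api": "jog_arm", "payload": {
  "motion": [
    [20, -24, 0, 0, 0, 0, 1],
    [28, -34, 0, 0, 0, 0, 1],
    [30, -36, 0, 0, 0, 0, 1],
    [30, -36, 0, 0, 0, 0, 1],
    [30, -36, 0, 0, 0, 0, 1]
  ]
}}

```text
t: 1.72
tcp_pos: [0.3174, 0.3529, 0.2244]
tool_rot: [0.517, 3.099, 0.0]
force: [-0.3, 0.6, -0.1]
finger_gap: 0.504
finger_force: 0.0
```

Call:
{"api": "jog_arm", "payload": {
  "motion": [
    [30, -36, 0, 0, 0, 0, 1],
    [30, -36, 0, 0, 0, 0, 1],
    [30, -36, 0, 0, 0, 0, 1],
    [30, -36, 0, 0, 0, 0, 1],
    [30, -35, 0, 0, 0, 0, 1]
  ]
}}

```text
t: 2.35
tcp_pos: [0.4675, 0.1738, 0.2244]
tool_rot: [0.517, 3.098, 0.0]
force: [0.0, 0.9, -0.1]
finger_gap: 0.006
finger_force: 0.0
```

Call:
{"api": "jog_arm", "payload": {
  "motion": [
    [0, 0, 0, 0, 0, 0, 1],
    [0, 0, 0, 0, 0, 0, 1]
  ]
}}

```text
t: 2.6
tcp_pos: [0.4664, 0.1754, 0.2242]
tool_rot: [-0.518, -3.098, -0.0]
force: [0.5, 0.4, 0.9]
finger_gap: 0.003
finger_force: 0.0
```

Call:
{"api": "jog_arm", "payload": {
  "motion": [
    [0, 0, -30, 0, 0, 0, 1],
    [0, 0, -40, 0, 0, 0, 1],
    [0, 0, -28, 0, 0, 0, 1],
    [0, 0, -13, 0, 0, 0, 1],
    [0, 0, 0, 0, 0, 0, 1]
  ]
}}

```text
t: 3.22
tcp_pos: [0.4663, 0.1757, 0.1132]
tool_rot: [-0.516, -3.098, 0.0]
force: [-0.7, 0.2, -0.1]
finger_gap: 0.001
finger_force: 0.0
```

```bash
python3 - <<'E'
from bench import env
import cv2
a=env.capture("side")[120:420,120:520,::-1]
b=env.capture("top")[120:420,120:520,::-1]
cv2.imwrite("pics/chk.png",cv2.hconcat([a,b]))
E
```

```text
(no output)
```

View pics/chk.png

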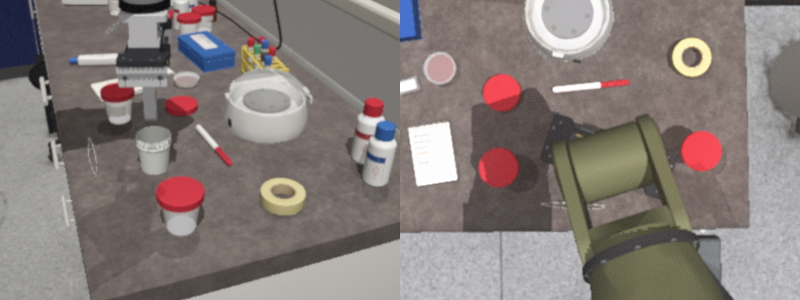

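The side half shows the shut fingers ending at about (150,118), just above the open cup's mouth at (154,135). Nothing is touched, so I hold here for over two seconds.

Call:
{"api": "jog_arm", "payload": {
  "motion": [
    [0, 0, 0, 0, 0, 0, 1],
    [0, 0, 0, 0, 0, 0, 1],
    [0, 0, 0, 0, 0, 0, 1],
    [0, 0, 0, 0, 0, 0, 1],
    [0, 0, 0, 0, 0, 0, 1]
  ]
}}

```text
t: 3.95
tcp_pos: [0.4666, 0.1752, 0.1133]
tool_rot: [-0.517, -3.099, 0.0]
force: [-0.4, -0.0, -0.2]
finger_gap: 0.006
finger_force: 0.0
```

Call:
{"api": "jog_arm", "payload": {
  "motion": [
    [0, 0, 0, 0, 0, 0, 1],
    [0, 0, 0, 0, 0, 0, 1],
    [0, 0, 0, 0, 0, 0, 1],
    [0, 0, 0, 0, 0, 0, 1],
    [0, 0, 0, 0, 0, 0, 1]
  ]
}}

```text
t: 4.58
tcp_pos: [0.4666, 0.1752, 0.1132]
tool_rot: [-0.517, -3.099, 0.0]
force: [-0.9, -0.1, 0.7]
finger_gap: 0.007
finger_force: 0.0
```

Call:
{"api": "jog_arm", "payload": {
  "motion": [
    [0, 0, 0, 0, 0, 0, 1],
    [0, 0, 0, 0, 0, 0, 1],
    [0, 0, 0, 0, 0, 0, 1],
    [0, 0, 0, 0, 0, 0, 1],
    [0, 0, 0, 0, 0, 0, 1]
  ]
}}

```text
t: 5.2
tcp_pos: [0.4666, 0.1752, 0.1133]
tool_rot: [0.517, 3.099, 0.0]
force: [-0.5, 1.3, 0.6]
finger_gap: 0.005
finger_force: 0.0
```

Call:
{"api": "jog_arm", "payload": {
  "motion": [
    [0, 0, 0, 0, 0, 0, 1],
    [0, 0, 0, 0, 0, 0, 1],
    [0, 0, 0, 0, 0, 0, 1],
    [0, 0, 0, 0, 0, 0, 1],
    [0, 0, 0, 0, 0, 0, 1]
  ]
}}

```text
t: 5.82
tcp_pos: [0.4666, 0.1752, 0.1133]
tool_rot: [0.517, 3.099, 0.0]
force: [-0.1, 0.4, 0.1]
finger_gap: 0.012
finger_force: 0.0
```

Call:
{"api": "jog_arm", "payload": {
  "motion": [
    [0, 0, 20, 0, 0, 0, 1],
    [0, 0, 40, 0, 0, 0, 1],
    [0, 0, 40, 0, 0, 0, 1],
    [0, 0, 11, 0, 0, 0, 1],
    [0, 0, 0, 0, 0, 0, 1]
  ]
}}

```text
t: 6.45
tcp_pos: [0.4666, 0.1752, 0.2239]
tool_rot: [0.517, 3.099, 0.0]
force: [0.3, 0.2, -1.1]
finger_gap: 0.004
finger_force: 0.0
```

Call:
{"api": "jog_arm", "payload": {
  "motion": [
    [15, 26, 0, 0, 0, 0, 1],
    [24, 42, 0, 0, 0, 0, 1],
    [26, 46, 0, 0, 0, 0, 1],
    [25, 45, 0, 0, 0, 0, 1],
    [15, 27, 0, 0, 0, 0, 1]
  ]
}}

```text
t: 7.08
tcp_pos: [0.5717, 0.3629, 0.2211]
tool_rot: [-0.515, -3.096, 0.003]
force: [0.2, 0.5, 0.9]
finger_gap: 0.005
finger_force: 0.0
```

Call:
{"api": "jog_arm", "payload": {
  "motion": [
    [0, 0, 0, 0, 0, 0, 1],
    [0, 0, 0, 0, 0, 0, 1]
  ]
}}

```text
t: 7.32
tcp_pos: [0.5712, 0.3605, 0.2228]
tool_rot: [-0.517, -3.097, 0.002]
force: [0.6, -0.5, 0.4]
finger_gap: 0.002
finger_force: 0.0
```

Call:
{"api": "jog_arm", "payload": {
  "motion": [
    [0, 0, -30, 0, 0, 0, 1],
    [0, 0, -45, 0, 0, 0, 1],
    [0, 0, -45, 0, 0, 0, 1],
    [0, 0, -28, 0, 0, 0, 1],
    [0, 0, -12, 0, 0, 0, 1]
  ]
}}

```text
t: 7.95
tcp_pos: [0.571, 0.36, 0.0628]
tool_rot: [-0.518, -3.097, 0.002]
force: [0.2, -0.5, 0.1]
finger_gap: 0.005
finger_force: 0.0
```

Call:
{"api": "jog_arm", "payload": {
  "motion": [
    [0, 0, 0, 0, 0, 0, 1],
    [0, 0, 0, 0, 0, 0, 1],
    [0, 0, 0, 0, 0, 0, 1],
    [0, 0, 0, 0, 0, 0, 1],
    [0, 0, 0, 0, 0, 0, 1]
  ]
}}

```text
t: 8.57
tcp_pos: [0.5717, 0.3612, 0.0645]
tool_rot: [0.517, 3.098, 0.0]
force: [-0.7, 0.4, 0.1]
finger_gap: 0.002
finger_force: 0.0
```

Call:
{"api": "jog_arm", "payload": {
  "motion": [
    [0, 0, 0, 0, 0, 0, 1],
    [0, 0, 0, 0, 0, 0, 1],
    [0, 0, 0, 0, 0, 0, 1],
    [0, 0, 0, 0, 0, 0, 1],
    [0, 0, 0, 0, 0, 0, 1]
  ]
}}

```text
t: 9.2
tcp_pos: [0.5716, 0.3612, 0.0643]
tool_rot: [0.517, 3.099, 0.0]
force: [0.0, 0.2, -0.5]
finger_gap: 0.003
finger_force: 0.0
```

Call:
{"api": "jog_arm", "payload": {
  "motion": [
    [0, 0, 0, 0, 0, 0, 1],
    [0, 0, 0, 0, 0, 0, 1],
    [0, 0, 0, 0, 0, 0, 1],
    [0, 0, 0, 0, 0, 0, 1],
    [0, 0, 0, 0, 0, 0, 1]
  ]
}}

```text
t: 9.82
tcp_pos: [0.5716, 0.3612, 0.0642]
tool_rot: [-0.517, -3.099, 0.0]
force: [0.5, -0.8, -0.6]
finger_gap: 0.007
finger_force: 0.0
```

Call:
{"api": "jog_arm", "payload": {
  "motion": [
    [0, 0, 0, 0, 0, 0, 1],
    [0, 0, 0, 0, 0, 0, 1],
    [0, 0, 0, 0, 0, 0, 1],
    [0, 0, 0, 0, 0, 0, 1],
    [0, 0, 0, 0, 0, 0, 1]
  ]
}}

```text
t: 10.45
tcp_pos: [0.5716, 0.3612, 0.0642]
tool_rot: [-0.517, -3.099, 0.0]
force: [-0.5, -0.6, -0.4]
finger_gap: 0.003
finger_force: 0.0
```

```bash
python3 - <<'E'
from bench import env
import cv2
cv2.imwrite("pics/chk2.png",env.capture("side")[120:420,120:520,::-1])
E
```

```text
(no output)
```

View pics/chk2.png

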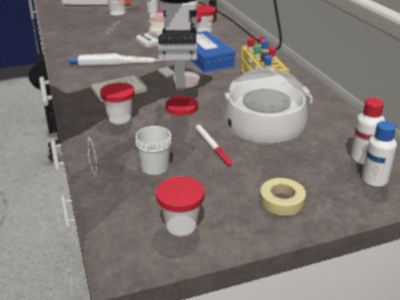

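The fingertips at (181,87) point at the loose lid at (182,105) with a clear gap, and everything else is where it was.

```bash
python3 -c "
from bench import env
print(env.hand_in())"
```

```text
the job is handed in; nothing more can be done
None
```

I pointed at the open cup's mouth and then at the loose lid, each from about 3 cm above for over two seconds, touched nothing, and handed the job in (no verdict was returned) with the hand still pointing at the lid.

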